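# Find the rocking canister lid and press it home

## Task

One of the four steel canisters was not closed properly: its lid looks shut but is not pressed home, so it would let air in. Press down with your fingertips near the edge of one lid after another until you find the one that rocks, then press that lid straight down in the middle until it sits flush on its canister all round. Only press: no lid may be crushed or pulled up, the canisters stay standing where they are, and everything else on the table is left alone.

Things in the scene. Friction and masses are not known exactly. Their poses are not given: they have to be found in the camera images.
- canister_a: one of four identical round steel canisters with white plug lids, standing loose on the table; about 0.8 kg; body 80 mm across, rim 92 mm above the table. Origin: centre of its underside, z up.
- lid_a_top (a point): centre of the top face of canister_a's lid, z its upward normal. The lid is a flat white disc, 84 mm across and 8 mm thick, over a gasketed plug. Fully home, its underside lies on the rim all round and this point is 100 mm above the canister's underside; it does not tip.
- canister_b: another of the four, the same in every way; origin at the centre of its underside. Any of the four may be the one with the loose lid, and it may stand in any place.
- lid_b_top (a point): the same point on canister_b's lid. On any canister, a lid that is not home hangs level on its gasket, its top at about 104 mm: 1 to 3 N down near the edge (30 to 35 mm from the centre) tips it up to 6 degrees until that edge meets the rim, so it gives about 2 mm under a fingertip; under 8 N it stays out and springs level when let go.
- canister_c: another of the four, the same in every way; origin at the centre of its underside.
- lid_c_top (a point): the same point on canister_c's lid. On any canister, a push of 9 N or more straight down within 10 mm of the centre drives a loose lid the 4 mm home, where it stops hard on the rim and stays (stop at 12 to 18 N).
- canister_d: another of the four, the same in every way; origin at the centre of its underside.
- lid_d_top (a point): the same point on canister_d's lid.
- timer: white wind-up kitchen timer, 62 mm across, 42 mm high, standing among the canisters; not part of the job.
- tape_roll: brown roll of tape lying flat, 92 mm across, 48 mm high, near the front edge; not part of the job.
- dough_scraper: flat half-round plastic scraper, 95x110x8 mm, near the front edge; not part of the job.
- marker: black and white felt marker, lying, 16x120x16 mm, near the front edge; not part of the job.
- pastry_brush: pastry brush with a wooden handle, lying, 214x36x16 mm, to the right of the canisters; not part of the job.
- cutter_big: round steel pastry cutter, 70 mm across, 34 mm high, behind the canisters; not part of the job.
- nozzle_0: small conical piping nozzle, 27 mm across, 40 mm high, behind the canisters; not part of the job.
- label_roll: white roll of labels lying flat, 69 mm across, 40 mm high, behind the canisters; not part of the job.
There are look-alikes about, which are no part of the job. What is shaped like the canister_b but pink or yellow is not meant.

How it is judged (in metres and radians):
On the way, in this order (a step that is already met when the one before it is completed fails the run):
1. the loose lid, not yet home, is rocked by a fingertip press near its edge (tips more than 1.7 degrees) (((angle between lid_a_top's own z axis and vertical above 0.03 rad and contact force between the fingers and canister_a above 0.4 N and z of lid_a_top in the frame of canister_a above 0.102 m) or (angle between lid_b_top's own z axis and vertical above 0.03 rad and contact force between the fingers and canister_b above 0.4 N and z of lid_b_top in the frame of canister_b above 0.102 m) or (angle between lid_c_top's own z axis and vertical above 0.03 rad and contact force between the fingers and canister_c above 0.4 N and z of lid_c_top in the frame of canister_c above 0.102 m) or (angle between lid_d_top's own z axis and vertical above 0.03 rad and contact force between the fingers and canister_d above 0.4 N and z of lid_d_top in the frame of canister_d above 0.102 m))), for 0.05 s.
2. every lid is home (z of lid_a_top in the frame of canister_a below 0.101 m and z of lid_b_top in the frame of canister_b below 0.101 m and z of lid_c_top in the frame of canister_c below 0.101 m and z of lid_d_top in the frame of canister_d below 0.101 m and angle between each of lid_a_top, lid_b_top, lid_c_top, lid_d_top's own z axis and vertical below 0.02 rad), for 0.2 s.
At the end, for the whole second after the job is handed in: All four lids are home: each lid's top is less than 1 mm above its seated height of 100 mm over its canister's underside and within 1.1 degrees of level. The canisters stand still and upright on the table within 30 mm of where they were, and the other things are within 30 mm of where they were (all of step 2 and height (world z) of each of canister_a, canister_b, canister_c, canister_d below 0.004 m and distance of each of canister_a, canister_b, canister_c, canister_d, timer, tape_roll, dough_scraper, marker, pastry_brush, cutter_big, nozzle_0, label_roll from where it was at the start of the episode below 0.03 m and linear speed of each of canister_a, canister_b, canister_c, canister_d below 0.01 m/s); the robot touches nothing.
It fails at once if a lid is pulled up out of its canister (more than 10 mm above home) (z of lid_a_top in the frame of canister_a above 0.11 m or z of lid_b_top in the frame of canister_b above 0.11 m or z of lid_c_top in the frame of canister_c above 0.11 m or z of lid_d_top in the frame of canister_d above 0.11 m).
It fails at once if a canister is lifted more than 10 mm, tipped more than 10 degrees or shoved more than 30 mm (height (world z) of any of canister_a, canister_b, canister_c, canister_d above 0.01 m or angle between any of canister_a, canister_b, canister_c, canister_d's own z axis and vertical above 0.175 rad or distance of any of canister_a, canister_b, canister_c, canister_d from where it was at the start of the episode above 0.03 m).
It fails at once if a lid is crushed (a press of more than 50 N) (contact force between the fingers and canister_a above 50 N or contact force between the fingers and canister_b above 50 N or contact force between the fingers and canister_c above 50 N or contact force between the fingers and canister_d above 50 N).
It fails at once if one of the other things is moved more than 30 mm (distance of any of timer, tape_roll, dough_scraper, marker, pastry_brush, cutter_big, nozzle_0, label_roll from where it was at the start of the episode above 0.03 m).
It also fails if it takes over 54 s, if anything falls off the work surface, if the arm or the gripper's body presses on something with over 40 N, if the wrist force passes 120 N, or if a joint passes its speed limit or range.

## Robot

A 7-joint arm with a two-finger parallel gripper is mounted at the origin on a cart in front of the work surface, level with it; the furniture and walls round the work are solid. World frame = base frame: x ahead of the robot, y to its left, z up, the work surface at z = 0. Lengths are in mm, angles in rad, forces in N, time in s.
With the tool pointing down it reaches from about 400 to 925 mm from the base axis. Payload 5.6 kg.
Tool frame: the origin (TCP) lies midway between the tips of the shut fingers; the grasp point (between the pads) lies arm.tcp_to_grasp behind it (arm.tcp_to_grasp is the distance from the TCP to the grasp point, in mm); z points along the fingers, y is the direction in which the jaws open and shut (so a half turn about z gives the same grasp; the last joint's range is limited). The gripper opens to 85 mm and grips with 20 to 120 N. Pads are 22 mm wide; open, the fingers measure 114 mm over their backs; the gripper's body (76 mm by 85 mm) begins 54 mm behind the grasp point. The pads swing forward as they close: fully open they stand 13 mm farther back than shut.
Start: joints at [-0.043, 0.468, -0.012, 1.603, 0.006, 1.071, -0.056], TCP at [650.006, -0.043, 231.29] pointing down, gripper open.
Joint ranges: [-2.53, 2.53], [-0.31, 2.02], [-1.57, 1.55], [0.28, 2.44], [-1.29, 4.43], [0.15, 1.84], [-2.92, 2.92]. Speed limits (rad/s): [2.57, 2.57, 3.14, 3.14, 3.14, 3.14, 3.14].

## Interface

Orientations are given as a unit quaternion [w, x, y, z].
In Python, from rig import arm gives the robot as it stands.
- The arm moves only by the shell command python3 -m crank 'ROWS'. ROWS is JSON, a list of rows, each a list of 7 numbers: the shift along the world's x, y, z in mm, then the turn, a rotation vector about the world's x, y, z in rad, then the finger opening in mm, from 0 to 85.4. In form: [[tx, ty, tz, rx, ry, rz, gripper], ...]. A call has 1 to 8 rows; each row is the pose to reach, as a shift and turn from the pose measured when the call began; what a row does not reach only later rows make up. A row lasts 1/10 s, in which the tool goes at most 50 mm and 8.59 degrees, less where a joint would pass 70% of its speed; a pose out of reach is approached as far as the arm can. A call with a gripper value outside its range is refused whole. The fingers move at their own pace and stop on an object; the grip force is fixed at half the most. Time passes only in rows, so rows that repeat a pose let the fingers close. It gives the time, the measured TCP pose, the force and the opening at its end, in the units of the state.
- arm.read_state(): the state, without advancing time (a new reading comes with each control period).
- arm.camera(name): name is "scene" or "side" or "wrist"; returns (picture, depth): 400x640x3 uint8, blue, green, red; 400x640 float32, mm along the optical axis (not along the pixel's ray), 0 where there is no reading.
- arm.camera_info(name): a dict with "K" (3x3 intrinsics, pixels), "R" (3x3) and "t" (3): a world point X has camera coordinates R X + t. Camera axes: x right, y down, z forward; pixel columns grow to the right and rows downward; lengths in mm; the calibration is good to about 2 mm. A picture is of the moment at which its call begins: read the wrist's pose just before it. camera_info takes no time and is no camera call; for the wrist camera it gives the pose at the moment of the call.
- arm.sign_off(): hands the job in, once; it reports no verdict.
The state is a dict: "t": time; "joint_positions": joint angles; "dq": joint speeds; "joint_efforts": joint torques, N m; "position": TCP position; "ee_rot": TCP orientation; "ft_force": force on the tool from outside, world axes, zero at the start; "wrist_torque": the same for the moment, N m; "gripper_width": finger opening in mm.
Only numpy, scipy, OpenCV 4.12 (cv2) and the standard library are available. Lean on these libraries where they do the work, as an engineer would, in place of code of your own. Each camera call takes 0.05 s, during which the arm holds its last target. There are 200 camera calls.

## Working session

There is one attempt and no reset: what is moved stays moved. The work goes in short steps, Python scripts to look and compute and a shell command to move; the robot and the scene stay as the last step left them, time stands still between calls to the robot, and variables do not carry over. Pictures are saved under pics/ and viewed, about 8 in all and at most 12, crops included, and the job is handed in when it is done.

```bash
mkdir -p pics; ls; python3 - <<'E'
from rig import arm
import cv2,numpy as np
print(arm.read_state(), arm.tcp_to_grasp)
for n in ("scene","side"):
    p,d=arm.camera(n); cv2.imwrite(f"pics/{n}.png",p); np.save(f"pics/{n}.npy",d)
    i=arm.camera_info(n); print(n,i); np.savez(f"pics/{n}.npz",**i)
E
```

```text
pics
{'t': 0.0, 'joint_positions': array([-0.04299967,  0.46834248, -0.01161636,  1.60366073,  0.00602431,
        1.07138027, -0.05630706]), 'dq': array([-1.00290993e-03, -3.05942544e-04,  1.57485687e-03, -1.47250046e-03,
       -9.11265835e-05,  5.77657421e-04, -7.87544183e-04]), 'joint_efforts': array([-1.81076980e-04, -5.32374322e+01,  2.12178100e-02, -2.51299274e+01,
        1.13576866e-02,  7.69772858e-03, -1.10212341e-06]), 'position': array([ 6.49431270e+02, -6.77008154e-02,  2.30345487e+02]), 'ee_rot': array([-5.70126962e-04,  7.07123271e-01,  7.07089745e-01, -6.68083788e-04]), 'ft_force': array([-0.25315845,  1.53011055,  0.50681498]), 'wrist_torque': array([-0.03057572,  0.00510388, -0.02791595]), 'gripper_width': 85.44679246480618} 18.700000000000003
scene {'K': array([[476.0248234 ,   0.        , 318.98071052],
       [  0.        , 476.0248234 , 196.32758152],
       [  0.        ,   0.        ,   1.        ]]), 'R': array([[ 0.5811396 , -0.81380041, -0.00237997],
       [-0.40055759, -0.28349234, -0.87131264],
       [ 0.70839987,  0.50730759, -0.49072255]]), 't': array([-354.69678695,  331.70030031, 1092.0268981 ])}
side {'K': array([[372.3434325 ,   0.        , 316.58055206],
       [  0.        , 372.3434325 , 201.94657921],
       [  0.        ,   0.        ,   1.        ]]), 'R': array([[ 0.91324209, -0.40656183,  0.02638876],
       [-0.11835849, -0.32672555, -0.93767888],
       [ 0.38984632,  0.85320449, -0.34649957]]), 't': array([-566.66593651,  180.40030384,  808.1675984 ])}
```

View pics/scene.png

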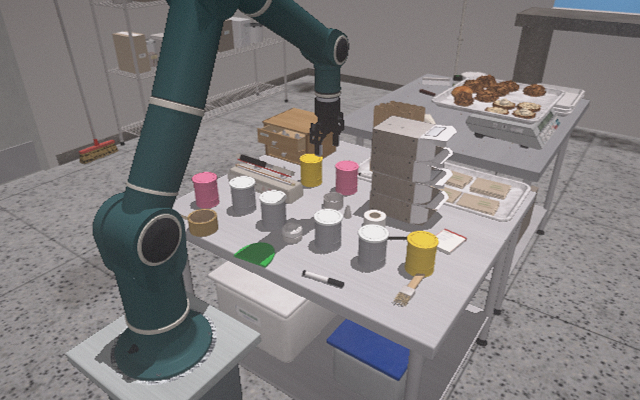

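View pics/side.png

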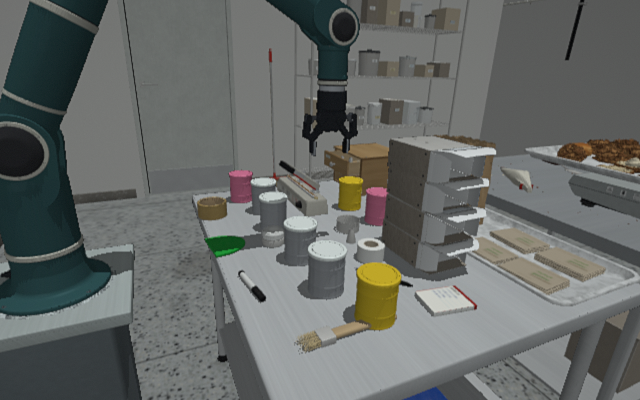

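The scene view shows the four white-lidded steel canisters, with lids at about (242,182), (273,196), (327,216) and (373,233). The pink and yellow canisters are the look-alikes. Next I'll measure the lids.

```bash
python3 - <<'E'
import cv2,numpy as np
for n in ("scene","side"):
    p=cv2.imread(f"pics/{n}.png");d=np.load(f"pics/{n}.npy");i=np.load(f"pics/{n}.npz")
    v,u=np.mgrid[:400,:640]
    c=np.stack([u,v,np.ones_like(u)],-1)@np.linalg.inv(i["K"]).T*d[...,None]
    X=(c-i["t"])@i["R"]
    s=p.max(2).astype(int)-p.min(2)
    m=((X[...,2]>94)&(X[...,2]<114)&(s<40)&(d>0)&(X[...,0]<900)).astype(np.uint8)
    k,l,st,ce=cv2.connectedComponentsWithStats(m)
    for j in range(1,k):
        if st[j,4]>60:
            P=X[l==j]; hi=P[p[l==j].max(1)>120]
            (cx,cy),r=cv2.minEnclosingCircle(P[:,:2].astype(np.float32))
            print(n,ce[j].round(),st[j,4],"circ",round(cx),round(cy),round(r),"med",np.median(P,0).round(1),"z pct",np.percentile(P[:,2],[10,50,75,90]).round(1))
E
```

```text
scene [281. 170.] 114 circ 686 215 48 med [681.8 210.1 103.7] z pct [ 97.5 103.7 107.2 108.9]
scene [241. 182.] 281 circ 540 263 45 med [536.7 259.6 101.4] z pct [ 98.8 101.4 102.5 103.7]
scene [400. 190.] 344 circ 794 -184 99 med [ 781.8 -192.4  104.1] z pct [ 96.2 104.1 108.9 112.4]
scene [272. 197.] 297 circ 528 122 45 med [525.1 118.1  98.1] z pct [ 96.   98.1  99.2 100.2]
scene [327. 217.] 373 circ 531 -85 46 med [528.5 -86.7  98.4] z pct [ 95.9  98.4  99.6 100.5]
scene [373. 233.] 432 circ 534 -232 46 med [ 530.9 -236.9   98.5] z pct [ 96.4  98.5  99.5 100.6]
scene [159. 323.] 552 circ -3 -3 68 med [-36.8 -54.  102.6] z pct [ 96.9 102.6 107.6 111.8]
side [100. 105.] 168 circ -94 2756 248 med [-132.1 2761.4  104.4] z pct [ 95.7 104.4 108.5 112.2]
side [179. 104.] 201 circ 534 2760 366 med [ 495.4 2763.5  103.6] z pct [ 95.6 103.6 108.8 111.6]
side [339. 166.] 158 circ 883 389 103 med [866.7 349.9 104.9] z pct [ 96.2 104.9 109.5 112.3]
side [310. 180.] 130 circ 702 266 98 med [686.3 214.  105.8] z pct [ 96.  105.8 109.6 112.7]
side [263. 182.] 231 circ 544 265 44 med [541.7 249.3 106. ] z pct [ 96.8 106.  106.7 107.2]
side [272. 197.] 276 circ 532 123 44 med [529.  113.9 102.2] z pct [ 98.1 102.2 102.8 103.3]
side [415. 225.] 472 circ 796 -182 100 med [ 784.2 -208.2  104. ] z pct [ 96.3 104.  108.9 112.2]
side [300. 223.] 446 circ 536 -84 42 med [532.9 -92.3 102.2] z pct [ 98.5 102.2 102.7 103.2]
side [ 44. 252.] 768 circ 1 -4 67 med [ 11.8 -56.7 104.8] z pct [ 97.2 104.8 108.6 111.7]
side [327. 250.] 677 circ 538 -234 43 med [ 534.5 -240.1  102.1] z pct [ 98.8 102.1 102.7 103. ]
```

In both views, the lid at about (541,263) reads roughly 4 mm higher than the other three, so I'll test that one first. I'm shutting the fingers and going above its near-side edge at (542,231).

```bash
python3 -m crank '[[-40,40,0,0,0,0,0],[-80,80,0,0,0,0,0],[-107,120,0,0,0,0,0],[-107,160,-20,0,0,0,0],[-107,200,-50,0,0,0,0],[-107,231,-80,0,0,0,0],[-107,231,-100,0,0,0,0],[-107,231,-100,0,0,0,0]]'; python3 - <<'E'
from rig import arm
import cv2
s=arm.read_state();print(s["position"],s["ft_force"],s["gripper_width"],s["ee_rot"])
p,d=arm.camera("side");cv2.imwrite("pics/side2.png",p[120:260,180:400].repeat(3,0).repeat(3,1))
p,d=arm.camera("wrist");cv2.imwrite("pics/wrist2.png",p)
E
```

```text
t: 0.9
position: [539.7, 231.0, 126.9]
ee_rot: [-0.002, 0.706, 0.708, -0.004]
ft_force: [-0.1, -0.0, -0.2]
gripper_width: -0.1
[539.71590854 231.02505111 126.86845289] [-0.14369032 -0.02621243 -0.1727892 ] -0.14783855335463678 [-0.00183618  0.70625092  0.70794803 -0.00398135]
```

View pics/side2.png

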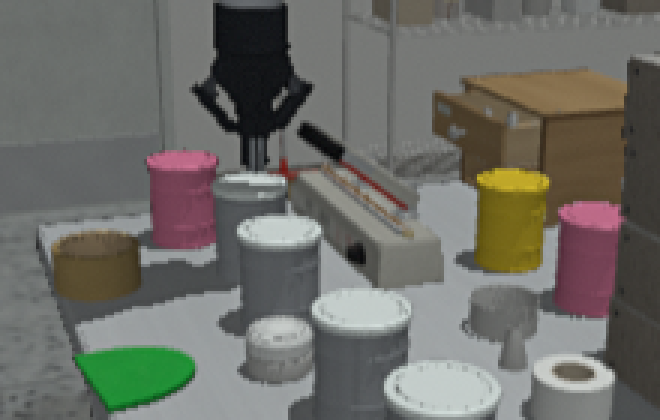

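View pics/wrist2.png

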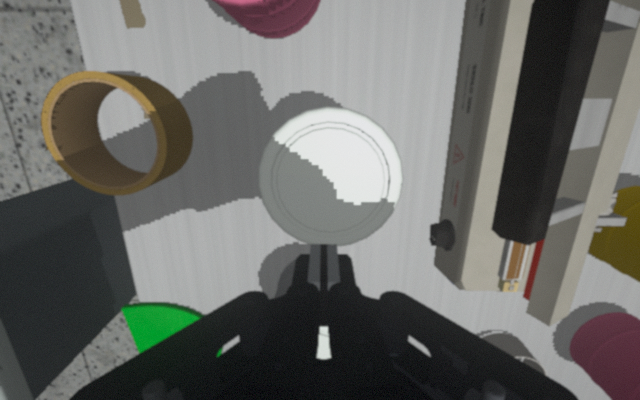

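The wrist view shows the lid centred at about (331,176) with a radius of about 70 px. The shut fingertips are at its near edge, around (324,247). I'll refine the lid centre by casting a ray onto z=104.

```bash
python3 - <<'E'
from rig import arm
import numpy as np
i=arm.camera_info("wrist");R,t,K=i["R"],i["t"],i["K"]
C=-R.T@t
for uv in [(331,176),(260,177),(402,177),(331,107),(331,245)]:
    r=R.T@np.linalg.inv(K)@[*uv,1]; print(uv,(C+r*(104-C[2])/r[2]).round(1))
q=K@(R@arm.read_state()["position"]+t);print("tcp px",q[:2]/q[2],"cam",C)
E
python3 -m crank '[[1,-2,-10,0,0,0,0],[1,-2,-17,0,0,0,0],[1,-2,-19,0,0,0,0],[1,-2,-20,0,0,0,0],[1,-2,-20,0,0,0,0]]'
```

```text
(331, 176) [547.3 267.7 104. ]
(260, 177) [506.5 267.1 104. ]
(402, 177) [587.9 267.1 104. ]
(331, 107) [547.  305.5 104. ]
(331, 245) [547.5 223.8 104. ]
tcp px [322.90710052 257.18009146] cam [543.28319483 309.5086686  272.37371508]
t: 1.5
position: [543.7, 228.0, 110.5]
ee_rot: [-0.0, 0.708, 0.707, -0.001]
ft_force: [-0.2, 0.2, 0.4]
gripper_width: 0.1
```

The centre comes out at about (546,265), with a width of 81 mm, which matches the 84 mm lid. I'm correcting toward y=232 and coming down gently.

```bash
python3 -m crank '[[2,4,-2,0,0,0,0],[2,4,-4,0,0,0,0],[2,4,-5,0,0,0,0],[2,4,-5,0,0,0,0]]'; python3 -m crank '[[0,0,-1,0,0,0,0],[0,0,-1,0,0,0,0]]'
```

```text
t: 1.9
position: [545.6, 232.0, 105.3]
ee_rot: [-0.0, 0.707, 0.707, -0.001]
ft_force: [0.4, 0.8, -0.2]
gripper_width: -0.1
t: 2.1
position: [545.5, 231.9, 104.1]
ee_rot: [-0.001, 0.707, 0.707, -0.001]
ft_force: [0.6, 0.3, 0.1]
gripper_width: -0.2
```

```bash
for i in 1; do python3 -m crank '[[0,0,-0.7,0,0,0,0],[0,0,-0.7,0,0,0,0]]'; done; python3 -m crank '[[0,0,-0.7,0,0,0,0],[0,0,-0.7,0,0,0,0]]'
```

```text
t: 2.3
position: [545.5, 231.9, 103.4]
ee_rot: [-0.0, 0.708, 0.707, -0.001]
ft_force: [0.0, -0.8, 0.0]
gripper_width: 0.0
t: 2.5
position: [545.5, 231.7, 102.6]
ee_rot: [-0.0, 0.708, 0.707, -0.001]
ft_force: [-0.0, -0.5, 0.5]
gripper_width: 0.5
```

```bash
python3 -m crank '[[0,0,-0.6,0,0,0,0],[0,0,-0.6,0,0,0,0]]';  python3 -m crank '[[0,0,-0.5,0,0,0,0],[0,0,-0.5,0,0,0,0]]'; python3 - <<'E'
from rig import arm
import numpy as np, cv2
p,d=arm.camera("wrist")
i=arm.camera_info("wrist");R,t,K=i["R"],i["t"],i["K"]
cv2.imwrite("pics/w3.png",p)
v,u=np.mgrid[:400,:640]
X=((np.stack([u,v,np.ones_like(u)],-1)@np.linalg.inv(K).T*d[...,None])-t)@R
m=(np.hypot(X[...,0]-546,X[...,1]-265)<36)&(abs(X[...,2]-103)<12)&(X[...,1]>250)
A=X[m];c=np.linalg.lstsq(np.c_[A[:,:2]-[546,265],np.ones(len(A))],A[:,2],rcond=None)[0];print(c,len(A),arm.read_state()["ft_force"])
E
```

```text
t: 2.7
position: [545.6, 231.6, 102.0]
ee_rot: [-0.0, 0.708, 0.707, -0.002]
ft_force: [-0.5, -2.1, 0.5]
gripper_width: -0.2
t: 2.9
position: [545.6, 231.5, 101.5]
ee_rot: [-0.0, 0.708, 0.707, -0.002]
ft_force: [0.0, 0.1, 1.5]
gripper_width: 0.2
[-1.91233268e-03  9.16599105e-02  1.03491554e+02] 12772 [0.54923954 0.29728307 1.21262254]
```

The lid plane fits a 0.09 rad slope at about 1.3 N, with the centre still at 103.5 mm, so it has rocked. I'll release, confirm it springs level, and go over the centre.

```bash
python3 -m crank '[[0,0,0,0,0,0,0],[0,0,3,0,0,0,0],[0,0,12,0,0,0,0],[0,0,12,0,0,0,0]]'; cat > fit.py <<'E'
from rig import arm
import numpy as np
p,d=arm.camera("wrist")
i=arm.camera_info("wrist");R,t,K=i["R"],i["t"],i["K"]
v,u=np.mgrid[:400,:640]
X=((np.stack([u,v,np.ones_like(u)],-1)@np.linalg.inv(K).T*d[...,None])-t)@R
def fit(c):
    m=(np.hypot(X[...,0]-c[0],X[...,1]-c[1])<36)&(abs(X[...,2]-103)<12)&(X[...,1]>c[1]-15)
    A=X[m];print(c,np.linalg.lstsq(np.c_[A[:,:2]-c,np.ones(len(A))],A[:,2],rcond=None)[0].round(4),len(A))
fit(np.array([546,265.]))
s=arm.read_state();print(s["position"],s["ft_force"])
E
python3 fit.py; python3 -m crank '[[0,15,12,0,0,0,0],[0,33,10,0,0,0,0],[0,33,-2,0,0,0,0],[0,33,-6,0,0,0,0],[0,33,-6,0,0,0,0]]'
```

```text
t: 3.35
position: [546.4, 232.2, 115.0]
ee_rot: [-0.0, 0.708, 0.707, -0.0]
ft_force: [0.7, 0.5, 0.0]
gripper_width: -0.4
[546. 265.] [ 2.000000e-04 -6.000000e-03  1.028535e+02] 10949
[546.22634359 231.94521751 114.52893255] [ 0.07294668  0.96265809 -0.43650463]
t: 3.9
position: [545.0, 264.1, 106.6]
ee_rot: [-0.0, 0.708, 0.707, -0.002]
ft_force: [0.1, -0.5, -0.4]
gripper_width: -0.2
```

The lid is level again (−0.006), so this is the loose one. Now I'll press in the middle in small steps.

```bash
python3 -m crank '[[0,1,-2,0,0,0,0],[0,1,-3,0,0,0,0],[0,1,-3,0,0,0,0]]'; python3 -m crank '[[0,0,-1.5,0,0,0,0],[0,0,-1.5,0,0,0,0]]'
```

```text
t: 4.2
position: [545.2, 264.4, 103.7]
ee_rot: [-0.0, 0.708, 0.706, -0.003]
ft_force: [-0.4, -1.1, 2.1]
gripper_width: -0.3
t: 4.4
position: [545.3, 264.4, 102.9]
ee_rot: [-0.0, 0.708, 0.706, -0.002]
ft_force: [-1.6, -0.8, 5.1]
gripper_width: -0.1
```

```bash
python3 -m crank '[[0,0,-1,0,0,0,0],[0,0,-1,0,0,0,0]]'
```

```text
t: 4.6
position: [545.3, 264.4, 102.8]
ee_rot: [-0.0, 0.708, 0.706, -0.002]
ft_force: [-2.5, -1.3, 7.4]
gripper_width: -0.0
```

```bash
python3 -m crank '[[0,0,-2,0,0,0,0],[0,0,-2,0,0,0,0]]'; python3 -m crank '[[0,0,-2.2,0,0,0,0],[0,0,-2.2,0,0,0,0]]'
```

```text
t: 4.8
position: [545.3, 264.4, 101.7]
ee_rot: [-0.0, 0.708, 0.706, -0.002]
ft_force: [-2.5, -1.4, 7.1]
gripper_width: -0.0
t: 5.0
position: [545.3, 264.4, 100.4]
ee_rot: [-0.0, 0.708, 0.706, -0.002]
ft_force: [-3.2, -0.5, 6.2]
gripper_width: 0.3
```

```bash
python3 -m crank '[[0,0,-2,0,0,0,0],[0,0,-2,0,0,0,0]]'; python3 -m crank '[[0,0,-2,0,0,0,0],[0,0,-2,0,0,0,0]]'
```

```text
t: 5.2
position: [545.3, 264.3, 99.9]
ee_rot: [-0.0, 0.708, 0.706, -0.002]
ft_force: [-3.1, -1.4, 11.4]
gripper_width: -0.1
t: 5.4
position: [545.3, 264.4, 99.8]
ee_rot: [-0.0, 0.709, 0.706, -0.002]
ft_force: [-4.6, -2.9, 13.6]
gripper_width: 0.3
```

It stopped hard at 99.8 mm under 13.6 N, so it's seated. I'll lift straight up and recheck.

```bash
python3 -m crank '[[0,0,0.5,0,0,0,0],[0,0,3,0,0,0,0],[0,0,10,0,0,0,0],[0,-33,14.5,0,0,0,0],[0,-33,14.5,0,0,0,0]]'; python3 fit.py; python3 -m crank '[[0,0,40,0,0,0,0],[20,-40,80,0,0,0,0],[50,-80,110,0,0,0,0],[50,-120,110,0,0,0,0],[50,-170,110,0,0,0,0],[60,-200,110,0,0,0,0],[60,-200,110,0,0,0,0]]'; python3 - <<'E'
from rig import arm
import cv2,numpy as np
for n in ("scene","side"):
    p,d=arm.camera(n);i=arm.camera_info(n);d0=np.load(f"pics/{n}.npy");p0=cv2.imread(f"pics/{n}.png")
    v,u=np.mgrid[:400,:640]
    c=np.stack([u,v,np.ones_like(u)],-1)@np.linalg.inv(i["K"]).T
    for D,P,k in((d0,p0,"before"),(d,p,"after")):
        X=(c*D[...,None]-i["t"])@i["R"]
        r=[]
        for x,y in((542,264),(530,122),(534,-85),(536,-233)):
            m=(np.hypot(X[...,0]-x,X[...,1]-y)<50)&(X[...,2]>94)&(X[...,2]<112)
            r.append([m.sum(),*np.median(X[m],0).round(1)])
        print(n,k,r)
    if n=="scene": cv2.imwrite("pics/end.png",p)
print(arm.read_state()["ft_force"],arm.read_state()["position"])
E
```

```text
t: 5.9
position: [546.4, 226.8, 114.8]
ee_rot: [0.001, 0.71, 0.704, -0.003]
ft_force: [0.0, -0.7, -0.5]
gripper_width: -0.1
[546. 265.] [ 1.10000e-03 -4.10000e-03  9.92941e+01] 10681
[546.12861106 228.85763626 114.7303511 ] [-0.62685605  0.32324421 -0.47252911]
t: 6.65
position: [607.2, 21.9, 225.0]
ee_rot: [0.002, 0.713, 0.701, -0.003]
ft_force: [1.0, 0.0, 0.1]
gripper_width: -0.1
scene before [[np.int64(281), np.float64(536.7), np.float64(259.6), np.float64(101.4)], [np.int64(297), np.float64(525.1), np.float64(118.1), np.float64(98.1)], [np.int64(373), np.float64(528.5), np.float64(-86.7), np.float64(98.4)], [np.int64(432), np.float64(530.9), np.float64(-236.9), np.float64(98.5)]]
scene after [[np.int64(257), np.float64(538.6), np.float64(259.1), np.float64(97.8)], [np.int64(303), np.float64(524.6), np.float64(118.5), np.float64(97.9)], [np.int64(371), np.float64(529.2), np.float64(-86.3), np.float64(98.4)], [np.int64(433), np.float64(530.7), np.float64(-237.5), np.float64(98.5)]]
side before [[np.int64(231), np.float64(541.7), np.float64(249.3), np.float64(106.0)], [np.int64(276), np.float64(529.0), np.float64(113.9), np.float64(102.2)], [np.int64(446), np.float64(532.9), np.float64(-92.3), np.float64(102.2)], [np.int64(677), np.float64(534.5), np.float64(-240.1), np.float64(102.1)]]
side after [[np.int64(210), np.float64(541.1), np.float64(252.6), np.float64(102.2)], [np.int64(278), np.float64(529.6), np.float64(113.6), np.float64(102.2)], [np.int64(446), np.float64(532.6), np.float64(-92.3), np.float64(102.2)], [np.int64(678), np.float64(534.2), np.float64(-240.1), np.float64(102.1)]]
[-0.45133577  0.08928243 -0.09434448] [606.2633295   28.7055216  224.70073034]
```

View pics/end.png

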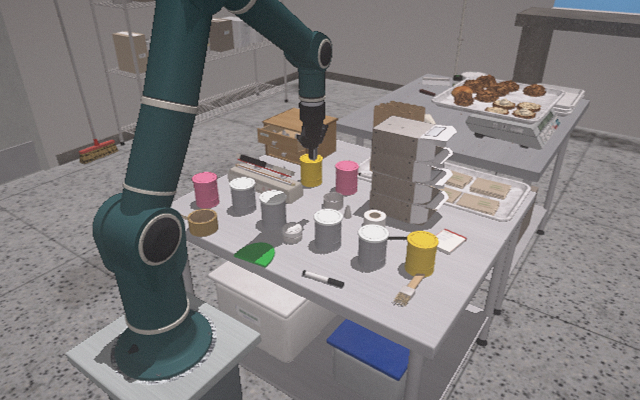

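The final scene view shows everything in its place, with the arm clear of the table and the canister lids still at the same pixels. The pressed lid now reads the same height as the other three in both views.

```bash
python3 -c "from rig import arm; print(arm.sign_off())"
```

```text
the job is handed in; nothing more can be done
None
```

The loose lid was on the leftmost canister, at about (546, 265) mm. I pressed it home and handed in the job at about 6.8 s; no verdict was reported.

- **Finding it:** The camera depth showed this lid about 4 mm higher than the other three, so I tested it first. A press of about 1.3 N near its edge tipped it about 0.09 rad, and it sprang level when I let go. I did not press the other three lids, because they already read level with one another at the lower height.
- **Seating it:** I pressed in the middle until it stopped hard at TCP height 99.8 mm under 13.6 N.
- **Last checks:**
  - The pressed lid measured 99.3 mm and 0.004 rad from level.
  - It matches the other three to within 0.7 mm in the scene view and 0.1 mm in the side view.
  - The other three lids' measured positions shifted by less than 1 mm.
  - The rest of the table looked unmoved in the last picture; I did not measure those items.
  - The arm was clear of everything.
- **Disagreement:** The scene and side cameras disagree by about 4 mm on absolute height, so I relied on comparing lids within each view. Nothing else failed.

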